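Make up two craft kits from the rinsed recycling

ROBOT

A 7-joint arm with a two-finger parallel gripper is mounted at the origin on the work surface. World frame = base frame: x ahead of the robot, y to its left, z up, the work surface at z = 0. Lengths are in mm, angles in rad, forces in N, time in s.
With the tool pointing down it reaches from about 400 to 925 mm from the base axis. Payload 5.6 kg.
Tool frame: the origin (TCP) lies at the very end of the fingers, on their centre line; the grasp point (between the pads) lies 19 mm behind it; z points along the fingers, y is the line along which they close (so a half turn about z gives the same grasp; the last joint's range is limited). The gripper opens to 85 mm and grips with 20 to 120 N. Pads are 22 mm wide; open, the fingers measure 114 mm over their backs; the gripper's body (76 mm by 85 mm) begins 54 mm behind the grasp point. The pads swing forward as they close: fully open they stand 13 mm farther back than shut.
Start: joints at [-1.289, 0.468, -0.012, 1.603, 0.006, 1.071, -0.056], TCP at [207.468, 616.008, 231.29] pointing down, gripper open.
Joint ranges: [-2.53, 2.53], [-0.31, 2.02], [-1.57, 1.55], [0.28, 2.44], [-1.29, 4.43], [0.15, 1.84], [-2.92, 2.92]. Speed limits (rad/s): [2.57, 2.57, 3.14, 3.14, 3.14, 3.14, 3.14].

INTERFACE

Orientations are given as a unit quaternion [x, y, z, w].
In Python, from bench import readout, snapshot, camera_model, hand_in gives the robot as it stands.
- The arm moves only by the tool carry_out, never from a script. Its arguments are lists of equal length, an entry for each row: "delta_rot": the turn, a rotation vector about the world's x, y, z in rad, a list of three; "travel": the shift along the world's x, y, z in m, a list of three; "hand": the finger opening in m, from 0 to 0.0854. In form: {"delta_rot": [[rx, ry, rz], ...], "travel": [[x, y, z], ...], "hand": [hand, ...]}. A call has exactly 8 rows; each row shifts and turns the commanded pose from where the row before left it; what a row does not reach is not made up. A row lasts 1/8 s, in which the tool goes at most 62.5 mm and 10.7 degrees, less where a joint would pass 70% of its speed; a pose out of reach is approached as far as the arm can. A call is refused whole if a number of a shift passes 0.0625 or a number of a turn 0.188, either way. A call with a gripper value outside its range is refused whole. The fingers move at their own pace and stop on an object; "squeeze" is the grip in N (left out, the last holds). Time passes only in rows, so rows that do not move let the fingers close, or fill a call up. It gives the time, the measured TCP pose, the force, the opening and the grip force at its end, in the units of the state.
- readout.observe(): the state, without advancing time (a new reading comes with each control period).
- snapshot(name): name is "scene" or "top"; returns (picture, depth): 420x560x3 uint8, red, green, blue; 420x560 float32, mm along the optical axis (not along the pixel's ray), 0 where there is no reading.
- camera_model(name): a dict with "vertical_fov" (degrees; the focal length in pixels is half the picture's height over the tangent of half this angle, whatever the lens; pixels are square), "cx", "cy" (the principal point, pixels), "D" ([k1, k2, p1, p2, k3] as OpenCV has them; the pictures are not rectified), "rvec" (rotation vector, rad) and "tvec" (3), from world to camera coordinates, as OpenCV has them. Camera axes: x right, y down, z forward; pixel columns grow to the right and rows downward; lengths in mm; the calibration is good to about 2 mm. A picture is of the moment at which its call begins. camera_model takes no time and is no camera call.
- hand_in(): hands the job in; it is judged then, once.
The state is a dict: "clock": time; "joint_positions": joint angles; "qd": joint speeds; "joint_efforts": joint torques, N m; "tcp_pos": TCP position; "tcp_rot": TCP orientation; "wrist_force": force on the tool from outside, world axes, zero at the start; "torque": the same for the moment, N m; "opening": finger opening in mm; "grasp_force": force on a finger pad.
Only numpy, scipy, OpenCV 4.12 (cv2) and the standard library are available. Lean on these libraries where they do the work, as an engineer would, in place of code of your own. Each camera call takes 0.05 s, during which the arm holds its last target. There are 200 camera calls.

TASK

Make up two craft kits from the rinsed recycling on the black counter. The bird-feeder kit goes on the aluminium tray: the white milk bottle upright on the large round mark, the red cap, the same way up as it lies now, on the small round mark, and the wooden stick lying along the bar mark; the lantern kit goes on the pale blue tray: the glass jar upright on the large round mark and the tea light, wick up, on the small one. Centre each thing on its mark and let go of it, and leave the green cap and the steel can where they are, standing as they do.

Things in the scene. Friction and masses are not known exactly. Their poses are not given: they have to be found in the camera images.
- alu_tray: Aluminium tray, fixed, 270 (x) by 160 mm (y), floor 3 mm thick, rim 10 mm high. Origin: centre of its underside, on the counter; x points roughly away from the robot. Flat dark grey marks on its floor, all at y = 0: large disc 70 mm across at x = +80 mm (bottle), small disc 44 mm across at x = -5 mm (cap), bar 118 mm long in y, 22 mm wide, at x = -85 mm (stick).
- blue_tray: Pale blue kit tray, fixed, same size, rim, floor, origin and axes as the aluminium tray. Two flat dark grey marks on its centre line y = 0: a large disc 70 mm across at x = +60 mm (for the jar), a small disc 44 mm across at x = -60 mm (for the tea light).
- milk_bottle: Empty white HDPE milk bottle, standing, about 30 g, 122 mm tall: round body 58 mm across up to 66 mm height, a shoulder tapering to 35 mm across at 86 mm, then a neck 35 to 33 mm across up to the top, easily gripped. A dark disc shows the mouth. Origin: centre of its underside, z up.
- glass_jar: Small open green-tinted glass jar, standing, about 130 g, a straight cylinder 54 mm across and 68 mm tall. Origin: centre of its underside, z up.
- red_cap: Red plastic bottle cap, a disc 38 mm across and 14 mm high, lying flat. Origin: centre of its underside, z up.
- tea_light: Tea light: a disc 39 mm across and 17 mm high in an aluminium cup, white on top with a short dark wick (6 mm, look only). Origin: centre of its underside, z up.
- perch: Light wooden perch stick, lying flat, 110 mm long (its x), 14 mm wide (its y), 12 mm high. Origin: centre of its underside, z up.
- green_cap: Green plastic bottle cap, same size as the red one (38 mm across, 14 mm high). Belongs to no kit: stays where it is. Origin: centre of its underside.
- food_can: Empty open bare steel food can, standing, 66 mm across and 70 mm tall. Belongs to no kit: stays where it is. Origin: centre of its underside.
There are look-alikes about, which are no part of the job. Of the things that look like the perch, the smallest one is meant.

How it is judged (in metres and radians):
At the end, for the whole second after the job is handed in: Each kit thing rests on its own tray, centre within 15 mm of its mark along each tray axis, upright within 0.12 rad, the stick lying within 0.26 rad of the bar's direction, all released and still; green cap and steel can within 30 mm of their starts and upright within 0.2 rad (x of milk_bottle in the frame of alu_tray between 0.065 and 0.095 m and y of milk_bottle in the frame of alu_tray between -0.015 and 0.015 m and z of each of milk_bottle, red_cap in the frame of alu_tray below 0.007 m and angle between each of milk_bottle, red_cap, glass_jar, tea_light's own z axis and vertical below 0.12 rad and linear speed of each of milk_bottle, red_cap, perch, glass_jar, tea_light below 0.02 m/s and angular speed of each of milk_bottle, red_cap, perch, glass_jar, tea_light below 0.3 rad/s and x of red_cap in the frame of alu_tray between -0.02 and 0.01 m and y of red_cap in the frame of alu_tray between -0.015 and 0.015 m and x of perch in the frame of alu_tray between -0.1 and -0.07 m and y of perch in the frame of alu_tray between -0.015 and 0.015 m and z of perch in the frame of alu_tray below 0.018 m and angle between perch's own x axis and vertical between 1.45 and 1.69 rad and x of glass_jar in the frame of blue_tray between 0.045 and 0.075 m and y of glass_jar in the frame of blue_tray between -0.015 and 0.015 m and z of each of glass_jar, tea_light in the frame of blue_tray below 0.007 m and x of tea_light in the frame of blue_tray between -0.075 and -0.045 m and y of tea_light in the frame of blue_tray between -0.015 and 0.015 m and angle between the x axis of perch and the y axis of alu_tray, either way round below 0.26 rad and angle between each of green_cap, food_can's own z axis and vertical below 0.2 rad and distance of each of green_cap, food_can from where it was at the start of the episode below 0.03 m); the robot touches nothing.
It also fails if it takes over 134 s, if anything falls off the work surface, if the arm or the gripper's body presses on something with over 40 N, if the wrist force passes 120 N, or if a joint passes its speed limit or range.

## Working session

There is one attempt and no reset: what is moved stays moved. The work goes in short steps, Python scripts to look and compute and a tool call to move; the robot and the scene stay as the last step left them, time stands still between calls to the robot, and variables do not carry over. Pictures are saved under pics/ and viewed, at most 14 in all, crops included, and the job is handed in when it is done.

Besides the shell and the picture viewer there is one more tool, called after "Request:" as name(argument=value, ...) on one line, values as JSON. carry_out: Moves the arm, as the interface text tells. Its arguments: {"type":"object","properties":{"delta_rot":{"type":"array"},"travel":{"type":"array"},"hand":{"type":"array"},"squeeze":{"type":"number"}},"required":["delta_rot","travel","hand"]}

```bash
mkdir -p pics; cat > h.py <<'E'
import numpy as np, cv2
from bench import readout, snapshot, camera_model, hand_in
def K(n):
    c=camera_model(n); f=210/np.tan(np.radians(c["vertical_fov"])/2)
    return np.array([[f,0,c["cx"]],[0,f,c["cy"]],[0,0,1]]),np.array(c["D"],float),np.array(c["rvec"],float),np.array(c["tvec"],float).reshape(3)
def ray(n,px,z):
    k,D,r,t=K(n); R=cv2.Rodrigues(r)[0]
    u=cv2.undistortPoints(np.array(px,float).reshape(-1,1,2),k,D).reshape(-1,2)
    d=np.c_[u,np.ones(len(u))]@R; c=-R.T@t
    return c+d*((z-c[2])/d[:,2])[:,None]
def proj(n,P):
    k,D,r,t=K(n); return cv2.projectPoints(np.array(P,float).reshape(-1,1,3),r,t,k,D)[0].reshape(-1,2)
def save(n,f):
    p,d=snapshot(n); cv2.imwrite(f'pics/{f}.png',p[:,:,::-1]); np.savez(f'pics/{f}.npz',p=p,d=d); return p,d
E
python3 - <<'E'
from h import *
save('top','t0'); save('scene','s0')
for n in('top','scene'):
    k,D,r,t=K(n); print(n,k[0,0],D,(-cv2.Rodrigues(r)[0].T@t).round())
s=readout.observe(); print(s['tcp_rot'],s['clock'])
E
```

```text
top 471.47629236548045 [-0.14830594  0.          0.          0.          0.        ] [ 320.   19. 1248.]
scene 384.2679160618688 [-0.05399817  0.          0.          0.          0.        ] [1009. -428.  597.]
[ 1.61742970e-01  9.86832590e-01 -8.03379737e-04 -7.02990969e-05] 0.1
```

View pics/t0.png

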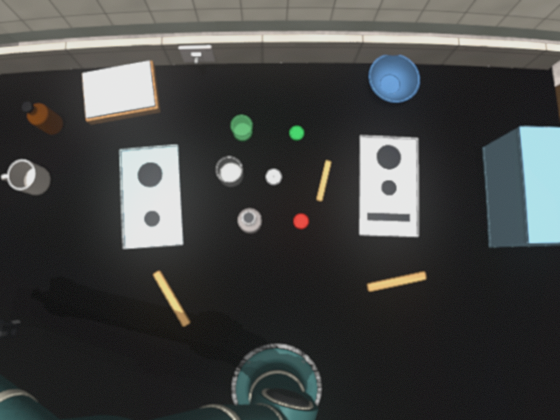

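View pics/s0.png

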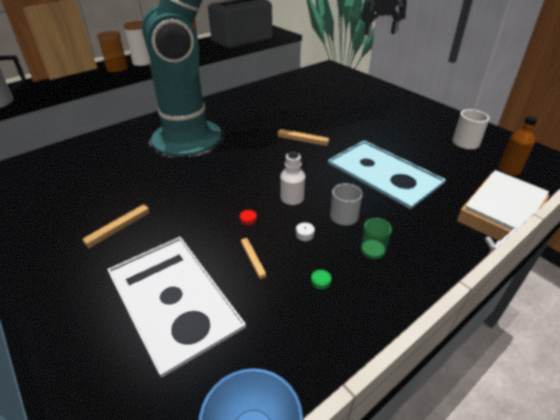

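Seen in the top picture: milk bottle (250,220), can (230,170), jar (241,127), tea light (274,177), green cap (297,133), red cap (301,221), aluminium tray (389,187) and blue tray (151,197).
Possible confusions:
- **Perch:** sticks at (324,180), (171,298) and (396,281). I choose (324,180), the smallest.
- **Jar:** can (230,170), green glass (241,127), mug (28,177) and amber bottle (42,117). I choose (241,127).
- **Red cap:** green cap (297,133). I choose (301,221).
- **Tea light:** only the disc at (274,177).

```bash
python3 - <<'E'
from h import *
p=np.load('pics/t0.npz')['p']; d=np.load('pics/t0.npz')['d']
hsv=cv2.cvtColor(p,cv2.COLOR_RGB2HSV); H,S,V=cv2.split(hsv)
def comp(m,seed,box=45):
    m=m.astype(np.uint8); w=np.zeros_like(m); x,y=seed; w[max(0,y-box):y+box,max(0,x-box):x+box]=1
    n,l,st,c=cv2.connectedComponentsWithStats(m*w)
    i=min(range(1,n),key=lambda i:(np.hypot(*(c[i]-seed)) if st[i,4]>8 else 1e9)); return (l==i).astype(np.uint8),st[i],c[i]
def cen(name,m,seed,z,box=45):
    mm,st,c=comp(m,seed,box); print(name,st,c.round(1),ray('top',[c],z).round(1)[0]); return mm
wood=(H>8)&(H<28)&(S>70)&(V>90)
for s in((324,180),(171,298),(396,281)):
    mm,st,c=comp(wood,s); cs=cv2.findContours(mm,0,1)[0][0]; b=cv2.boxPoints(cv2.minAreaRect(cs)); w=ray('top',b,12); print('stick',w.mean(0).round(1),np.linalg.norm(np.diff(w,axis=0),axis=1).round(1)); 
    e=w[1]-w[0] if np.linalg.norm(w[1]-w[0])>np.linalg.norm(w[2]-w[1]) else w[2]-w[1]; print(' yaw',np.arctan2(e[1],e[0]))
cen('red',((H<8)|(H>172))&(S>120)&(V>80),(301,221),14,20)
cen('green',(H>45)&(H<80)&(S>150)&(V>80),(297,133),14,20)
cen('tea',(V>130),(274,177),17,20)
for t,s in(('alu',(389,187)),('blue',(151,197))):
    mm,st,c=comp(V>120,s,70); cs=max(cv2.findContours(mm,0,1)[0],key=cv2.contourArea); b=cv2.boxPoints(cv2.minAreaRect(cs)); w=ray('top',b,10); print(t,w.mean(0).round(1),w.round(0)[:,:2].tolist())
dark=V<110
for nme,s in(('aL',(389,157)),('aS',(389,187)),('aB',(389,217)),('bL',(150,175)),('bS',(152,219))): cen(nme,dark,s,3,26)
# crops
c=np.hstack([cv2.resize(p[105:245,200:345],None,fx=4,fy=4,interpolation=cv2.INTER_CUBIC)])
cv2.imwrite('pics/c0.png',c[:,:,::-1])
for n,s in(('bottle',(250,220)),('jar',(241,127)),('can',(230,170))): print(n,d[s[1]-16:s[1]+17:4,s[0]-16:s[0]+17:4].round(0))
E
```

```text
stick [ 548.  -136.1   12. ] [114.9  19.4 115. ]
 yaw -0.25018843112779504
stick [241.5 269.6  12. ] [ 25.3 161.8  25.1]
 yaw -2.608361149517184
stick [ 276.5 -324.4   12. ] [164.2  25.7 164.1]
 yaw -1.3847598082551098
red [293 213  16  17 218] [300.5 220.7] [439.8 -72.6  14. ]
green [289 125  16  16 180] [296.2 132.4] [679.7 -66.1  14. ]
tea [266 169  16  16 194] [273.2 176.3] [559.   -2.2  17. ]
alu [ 534.8 -314.1   10. ] [[673.0, -238.0], [673.0, -403.0], [395.0, -388.0], [398.0, -227.0]]
blue [512.9 329.1  10. ] [[649.0, 423.0], [654.0, 255.0], [378.0, 238.0], [371.0, 401.0]]
aL [378 146  22  23 401] [388.4 156.7] [ 613.7 -318.2    3. ]
aS [383 181  13  13 139] [388.7 187.1] [ 529.3 -315.1    3. ]
aB [368 214  41   7 220] [388.1 216.7] [ 448.9 -310.     3. ]
bL [139 163  22  23 402] [149.5 174.2] [572.3 332.3   3. ]
bS [146 212  12  13 129] [151.5 218.1] [452.5 324.4   3. ]
bottle [[1255. 1256. 1257. 1261. 1259. 1262. 1259. 1257. 1257.]
 [1255. 1255. 1259. 1259. 1262. 1261. 1256. 1261. 1256.]
 [1254. 1259. 1181. 1136. 1133. 1180. 1256. 1258. 1254.]
 [1258. 1252. 1132. 1130. 1136.
[... 647 characters left out ...]
85. 1284.]
 [1279. 1280. 1279. 1218. 1213. 1225. 1249. 1278. 1280.]
 [1279. 1279. 1281. 1260. 1250. 1256. 1279. 1280. 1280.]
 [1278. 1275. 1283. 1272. 1281. 1279. 1279. 1278. 1278.]]
can [[1274. 1274. 1273. 1272. 1273. 1271. 1271. 1276. 1276.]
 [1270. 1271. 1271. 1207. 1207. 1271. 1272. 1271. 1270.]
 [1272. 1272. 1226. 1248. 1255. 1247. 1203. 1271. 1271.]
 [1268. 1204. 1261. 1265.    0. 1266. 1269. 1273. 1274.]
 [1269. 1243. 1264. 1266. 1267. 1263. 1266. 1264. 1272.]
 [1269. 1241. 1269. 1262. 1263. 1261. 1269. 1249. 1267.]
 [1264. 1266. 1260. 1261. 1263. 1258. 1199. 1266. 1268.]
 [1262. 1268. 1226. 1197. 1193. 1211. 1247. 1266. 1263.]
 [1262. 1268. 1268. 1262. 1255. 1265. 1267. 1261. 1265.]]
```

View pics/c0.png

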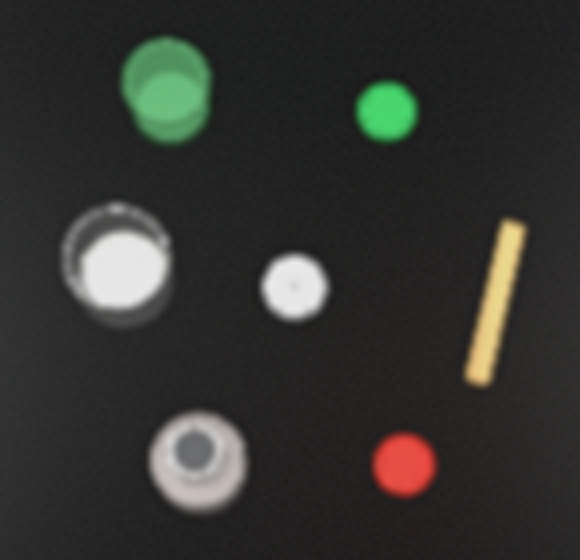

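The crop confirms the choices: green glass jar, rim at (241.5,125.5), open steel can (229,169.5), tea light with wick (273,176), bottle mouth (248.8,217.5) and the short stick.

```bash
python3 - <<'E'
from h import *
print('bottle',ray('top',[(248.6,217.4)],122).round(1),'jar',ray('top',[(241.3,125.3)],68).round(1),'can',ray('top',[(228.8,169.2)],70).round(1))
# scene check: project tops
P=[list(ray('top',[(248.6,217.4)],122)[0]),list(ray('top',[(241.3,125.3)],68)[0]),[439.8,-72.6,14],[559,-2.2,17],[548,-136.1,12]]
print(proj('scene',P).round(1).tolist())
E
```

```text
bottle [[438.9  60.  122. ]] jar [[684.5  79.4  68. ]] can [[568.4 111.5  70. ]]
[[292.1, 156.5], [376.6, 227.1], [247.4, 216.0], [304.5, 229.6], [252.1, 256.3]]
```

Request:
carry_out(delta_rot=[[0,0,0],[0,0,0],[0,0,0],[0,0,0],[0,0,0],[0,0,0],[0,0,0],[0,0,0]], travel=[[0.034,-0.038,0],[0.034,-0.038,0],[0.034,-0.038,0],[0.034,-0.038,0],[0.034,-0.038,0],[0.034,-0.038,0],[0.034,-0.038,0],[0.034,-0.038,0]], hand=[0.085,0.085,0.085,0.085,0.085,0.085,0.085,0.085], squeeze=30)

```text
clock: 1.1
tcp_pos: [480.2, 310.6, 231.1]
tcp_rot: [0.162, 0.987, -0.0, -0.0]
wrist_force: [0.2, -0.4, 0.3]
opening: 85.2
grasp_force: 0.0
```

Request:
carry_out(delta_rot=[[0,0,0],[0,0,0],[0,0,0],[0,0,0],[0,0,0],[0,0,0],[0,0,0],[0,0,0]], travel=[[0.034,-0.038,0],[0.034,-0.038,0],[0.034,-0.038,0],[0.034,-0.038,0],[0.034,-0.038,0],[0.034,-0.038,0],[0,0,-0.04],[0,0,-0.04]], hand=[0.085,0.085,0.085,0.085,0.085,0.085,0.085,0.085])

```text
clock: 2.1
tcp_pos: [683.7, 83.0, 150.0]
tcp_rot: [0.163, 0.987, 0.0, 0.0]
wrist_force: [-0.3, 1.2, 0.5]
opening: 85.1
grasp_force: 0.0
```

Request:
carry_out(delta_rot=[[0,0,0],[0,0,0],[0,0,0],[0,0,0],[0,0,0],[0,0,0],[0,0,0],[0,0,0]], travel=[[0.001,-0.004,-0.03],[0,0,-0.035],[0,0,-0.035],[0,0,-0.028],[0,0,0],[0,0,0],[0,0,0],[0,0,0]], hand=[0.085,0.085,0.085,0.085,0.085,0.04,0.04,0.04])

```text
clock: 3.1
tcp_pos: [685.9, 80.3, 25.3]
tcp_rot: [0.162, 0.987, 0.001, 0.002]
wrist_force: [-0.3, 1.1, 5.1]
opening: 54.5
grasp_force: 32.2
```

Request:
carry_out(delta_rot=[[0,0,0],[0,0,0],[0,0,0],[0,0,0],[0,0,0],[0,0,0],[0,0,0],[0,0,0]], travel=[[0,0,0],[0,0,0],[0,0,0.01],[0,0,0.02],[0,0,0.03],[0,0,0.04],[0,0,0.02],[0,0,0]], hand=[0.04,0.04,0.04,0.04,0.04,0.04,0.04,0.04])

```text
clock: 4.1
tcp_pos: [685.5, 80.1, 145.4]
tcp_rot: [0.162, 0.987, 0.001, 0.002]
wrist_force: [0.3, -0.3, -1.9]
opening: 54.7
grasp_force: 32.1
```

Request:
carry_out(delta_rot=[[0,0,0],[0,0,0],[0,0,0],[0,0,0],[0,0,0],[0,0,0],[0,0,0],[0,0,0]], travel=[[-0.01,0.024,0],[-0.018,0.04,0],[-0.019,0.042,0],[-0.019,0.042,0],[-0.019,0.042,0],[-0.018,0.04,0],[-0.01,0.022,0],[0,0,-0.02]], hand=[0.04,0.04,0.04,0.04,0.04,0.04,0.04,0.04])

```text
clock: 5.1
tcp_pos: [570.0, 335.1, 122.4]
tcp_rot: [0.159, 0.987, 0.001, -0.0]
wrist_force: [0.4, 0.8, -1.4]
opening: 54.4
grasp_force: 32.1
```

Request:
carry_out(delta_rot=[[0,0,0],[0,0,0],[0,0,0],[0,0,0],[0,0,0],[0,0,0],[0,0,0],[0,0,0]], travel=[[0,0,-0.03],[0,0,-0.03],[0,0,-0.02],[0,0,-0.008],[0,0,0],[0,0,0],[0,0,0],[0,0,0]], hand=[0.04,0.04,0.04,0.04,0.04,0.04,0.04,0.04])

```text
clock: 6.1
tcp_pos: [571.7, 332.3, 36.0]
tcp_rot: [0.162, 0.987, 0.0, 0.0]
wrist_force: [-0.3, 0.5, -1.6]
opening: 54.0
grasp_force: 32.1
```

Request:
carry_out(delta_rot=[[0,0,0],[0,0,0],[0,0,0],[0,0,0],[0,0,0],[0,0,0],[0,0,0],[0,0,0]], travel=[[0,0,-0.004],[0,0,-0.003],[0,0,0],[0,0,0],[0,0,0],[0,0,0],[0,0,0],[0,0,0]], hand=[0.04,0.04,0.04,0.04,0.06,0.07,0.08,0.08])

```text
clock: 7.1
tcp_pos: [571.5, 332.0, 28.2]
tcp_rot: [0.162, 0.987, 0.0, 0.0]
wrist_force: [0.6, -0.1, 0.3]
opening: 80.0
grasp_force: 0.0
```

Request:
carry_out(delta_rot=[[0,0,0],[0,0,0],[0,0,0],[0,0,0],[0,0,0],[0,0,0],[0,0,0],[0,0,0]], travel=[[0,0,0.015],[0,0,0.03],[0,0,0.04],[0,0,0.045],[0,-0.04,0.01],[0,-0.05,0],[0,-0.055,0],[0,-0.055,0]], hand=[0.08,0.08,0.08,0.08,0.08,0.08,0.08,0.08])

```text
clock: 8.1
tcp_pos: [571.7, 130.4, 169.7]
tcp_rot: [0.162, 0.987, 0.0, 0.001]
wrist_force: [1.4, 0.3, -0.1]
opening: 80.1
grasp_force: 0.0
```

Request:
carry_out(delta_rot=[[0,0,0],[0,0,0],[0,0,0],[0,0,0],[0,0,0],[0,0,0],[0,0,0],[0,0,0]], travel=[[-0.002,-0.04,0],[-0.002,-0.04,0],[-0.003,-0.034,0],[-0.002,-0.02,0],[-0.004,0,-0.03],[0,0,-0.035],[0,0,-0.02],[0,0,0]], hand=[0.08,0.08,0.08,0.08,0.07,0.07,0.07,0.07])

```text
clock: 9.1
tcp_pos: [557.5, -1.3, 82.3]
tcp_rot: [0.161, 0.987, -0.0, -0.001]
wrist_force: [-0.0, -0.2, 0.1]
opening: 70.1
grasp_force: 0.0
```

Request:
carry_out(delta_rot=[[0,0,0],[0,0,0],[0,0,0],[0,0,0],[0,0,0],[0,0,0],[0,0,0],[0,0,0]], travel=[[0.001,0,-0.025],[0,0,-0.025],[0,0,-0.02],[0,0,-0.008],[0,0,0],[0,0,0],[0,0,0],[0,0,0]], hand=[0.07,0.07,0.07,0.07,0.07,0.025,0.025,0.025])

```text
clock: 10.1
tcp_pos: [560.1, -2.0, 6.3]
tcp_rot: [0.162, 0.987, 0.0, 0.001]
wrist_force: [-1.4, 0.1, 5.7]
opening: 37.5
grasp_force: 29.8
```

Request:
carry_out(delta_rot=[[0,0,0],[0,0,0],[0,0,0],[0,0,0],[0,0,0],[0,0,0],[0,0,0],[0,0,0]], travel=[[0,0,0],[0,0,0],[0,0,0.01],[0,0,0.02],[0,0,0.03],[0,0,0.03],[0,0,0.02],[0,0,0]], hand=[0.025,0.025,0.025,0.025,0.025,0.025,0.025,0.025])

```text
clock: 11.1
tcp_pos: [560.9, -1.9, 117.9]
tcp_rot: [0.162, 0.987, 0.001, 0.002]
wrist_force: [0.1, 0.5, -0.2]
opening: 37.0
grasp_force: 30.1
```

Request:
carry_out(delta_rot=[[0,0,0],[0,0,0],[0,0,0],[0,0,0],[0,0,0],[0,0,0],[0,0,0],[0,0,0]], travel=[[0,0.02,0.02],[-0.01,0.04,0.01],[-0.014,0.045,0],[-0.018,0.048,0],[-0.019,0.048,0],[-0.019,0.048,0],[-0.018,0.047,0],[-0.011,0.03,0]], hand=[0.025,0.025,0.025,0.025,0.025,0.025,0.025,0.025])

```text
clock: 12.1
tcp_pos: [448.5, 326.4, 144.6]
tcp_rot: [0.16, 0.987, -0.0, -0.001]
wrist_force: [0.3, 0.6, -0.2]
opening: 37.2
grasp_force: 30.2
```

Request:
carry_out(delta_rot=[[0,0,0],[0,0,0],[0,0,0],[0,0,0],[0,0,0],[0,0,0],[0,0,0],[0,0,0]], travel=[[0,0,-0.02],[0,0,-0.04],[0,0,-0.03],[0,0,-0.02],[0,0,0],[0,0,0],[0,0,0],[0,0,0]], hand=[0.025,0.025,0.025,0.025,0.025,0.025,0.025,0.025])

```text
clock: 13.1
tcp_pos: [450.9, 324.3, 36.1]
tcp_rot: [0.162, 0.987, 0.001, 0.0]
wrist_force: [0.7, -0.3, -1.7]
opening: 37.7
grasp_force: 30.2
```

```bash
python3 - <<'E'
from h import *
p,_=save('scene','s1'); cv2.imwrite('pics/s1c.png',cv2.resize(p[100:260,230:480],None,fx=3,fy=3)[:,:,::-1])
E
```

```text
(no output)
```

View pics/s1c.png

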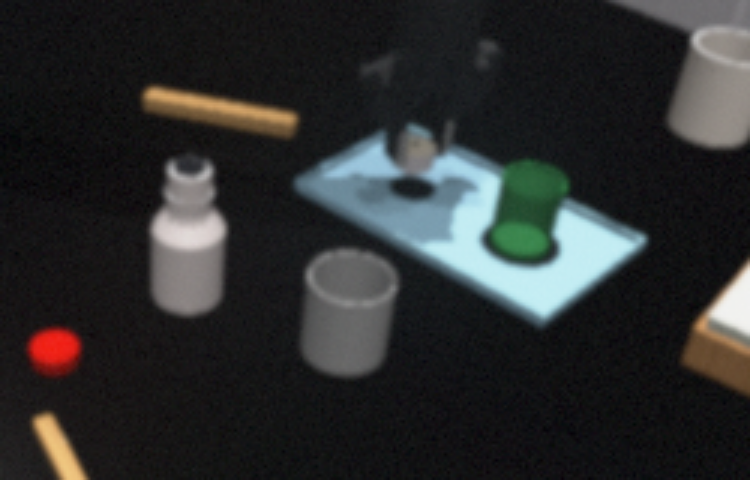

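```bash
python3 - <<'E'
from h import *
p=np.load('pics/s1.npz')['p']; cv2.imwrite('pics/s1d.png',cv2.resize(np.clip(p[105:180,340:410].astype(float)*1.4,0,255).astype(np.uint8),None,fx=8,fy=8,interpolation=cv2.INTER_CUBIC)[:,:,::-1])
print(proj('scene',[[450.9,324.3,36.1],[450.9,324.3,55]]))
E
```

```text
[[368.03827108 152.65124062]
 [369.02302797 146.69955372]]
```

View pics/s1d.png

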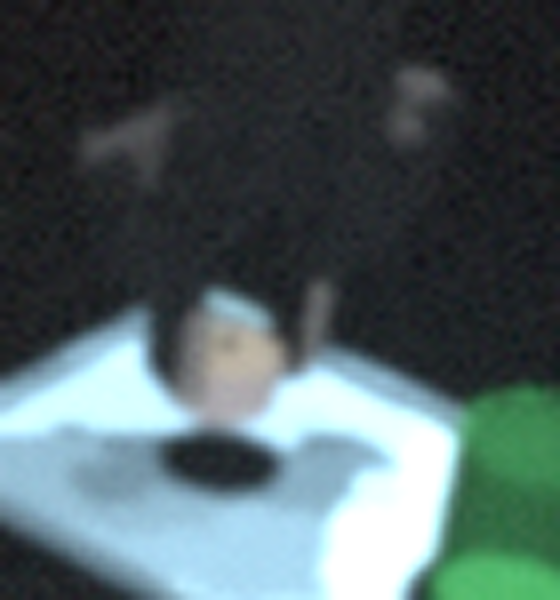

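The tea light is tilted in the grip, around (369,150) in the scene picture, top towards the camera. I'll lower it until the low edge touches, then let it settle flat on release.

Request:
carry_out(delta_rot=[[0,0,0],[0,0,0],[0,0,0],[0,0,0],[0,0,0],[0,0,0],[0,0,0],[0,0,0]], travel=[[0,0,-0.005],[0,0,-0.005],[0,0,-0.004],[0,0,-0.003],[0,0,0],[0,0,0],[0,0,0],[0,0,0]], hand=[0.025,0.025,0.025,0.025,0.025,0.025,0.025,0.025])

```text
clock: 14.15
tcp_pos: [450.5, 324.1, 18.4]
tcp_rot: [0.162, 0.987, 0.0, 0.0]
wrist_force: [0.7, -0.0, 0.1]
opening: 37.1
grasp_force: 30.2
```

Request:
carry_out(delta_rot=[[0,0,0],[0,0,0],[0,0,0],[0,0,0],[0,0,0],[0,0,0],[0,0,0],[0,0,0]], travel=[[0,0,-0.002],[0,0,-0.001],[0,0,-0.001],[0,0,0],[0,0,0],[0,0,0],[0,0,0],[0,0,0]], hand=[0.025,0.025,0.025,0.025,0.025,0.025,0.025,0.025])

```text
clock: 15.15
tcp_pos: [450.5, 324.0, 14.3]
tcp_rot: [0.162, 0.987, 0.0, 0.0]
wrist_force: [-1.2, 0.5, -0.4]
opening: 37.5
grasp_force: 30.2
```

Request:
carry_out(delta_rot=[[0,0,0],[0,0,0],[0,0,0],[0,0,0],[0,0,0],[0,0,0],[0,0,0],[0,0,0]], travel=[[0,0,-0.001],[0,0,-0.001],[0,0,-0.001],[0,0,0],[0,0,0],[0,0,0],[0,0,0],[0,0,0]], hand=[0.025,0.025,0.025,0.025,0.025,0.025,0.025,0.025])

```text
clock: 16.15
tcp_pos: [450.5, 324.0, 11.3]
tcp_rot: [0.162, 0.987, 0.0, 0.0]
wrist_force: [-0.3, -0.9, 0.1]
opening: 37.3
grasp_force: 30.2
```

Request:
carry_out(delta_rot=[[0,0,0],[0,0,0],[0,0,0],[0,0,0],[0,0,0],[0,0,0],[0,0,0],[0,0,0]], travel=[[0,0,-0.001],[0,0,-0.001],[0,0,0],[0,0,0],[0,0,0],[0,0,0],[0,0,0],[0,0,0]], hand=[0.025,0.025,0.025,0.025,0.025,0.025,0.025,0.025])

```text
clock: 17.15
tcp_pos: [450.4, 324.0, 9.4]
tcp_rot: [0.162, 0.987, 0.0, -0.0]
wrist_force: [-1.1, -1.7, 3.2]
opening: 37.6
grasp_force: 30.5
```

Request:
carry_out(delta_rot=[[0,0,0],[0,0,0],[0,0,0],[0,0,0],[0,0,0],[0,0,0],[0,0,0],[0,0,0]], travel=[[0,0,0],[0,0,0],[0,0,0],[0,0,0],[0,0,0.01],[0,0,0.02],[0,0,0.04],[0,0,0.05]], hand=[0.04,0.05,0.06,0.065,0.065,0.065,0.065,0.065])

```text
clock: 18.15
tcp_pos: [449.9, 323.6, 130.4]
tcp_rot: [0.162, 0.987, -0.001, -0.0]
wrist_force: [0.1, 0.6, 1.1]
opening: 64.9
grasp_force: 0.0
```

```bash
python3 - <<'E'
from h import *
p,d=save('scene','s2'); cv2.imwrite('pics/s2c.png',cv2.resize(p[130:220,320:460],None,fx=5,fy=5,interpolation=cv2.INTER_CUBIC)[:,:,::-1])
E
```

```text
(no output)
```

View pics/s2c.png

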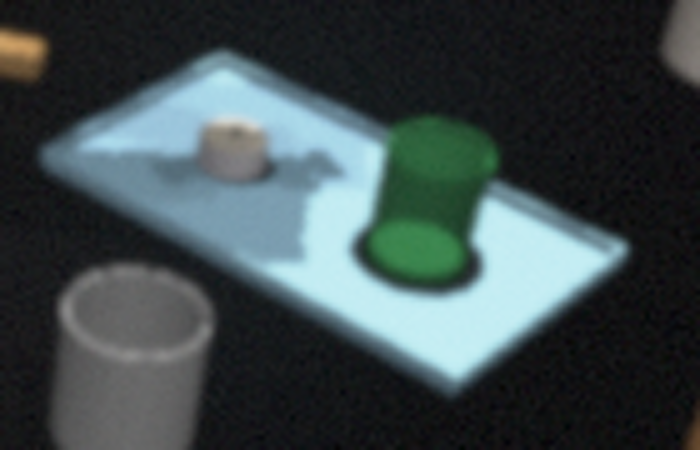

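The tea light now stands flat, top at about (367,156) in the scene picture, roughly on its mark. The jar is on its mark. A numerical check follows.

```bash
python3 - <<'E'
from h import *
print('tea',ray('scene',[(366.8,156.4)],20).round(1),'jar base',ray('scene',[(403.4,179.8)],4).round(1),'mark jar proj',proj('scene',[[572.3,332.3,3],[452.5,324.4,20]]).round(1))
E
```

```text
tea [[446.  328.2  20. ]] jar base [[568.1 338.5   4. ]] mark jar proj [[403.1 181.7]
 [367.7 157.9]]
```

Request:
carry_out(delta_rot=[[0,0,0],[0,0,0],[0,0,0],[0,0,0],[0,0,0],[0,0,0],[0,0,0],[0,0,0]], travel=[[0,-0.01,0.04],[0,-0.038,0.02],[-0.002,-0.05,0],[-0.002,-0.05,0],[-0.002,-0.05,0],[-0.002,-0.044,0],[-0.002,-0.021,0],[0,0,0]], hand=[0.075,0.075,0.075,0.075,0.075,0.075,0.075,0.075])

```text
clock: 19.2
tcp_pos: [440.5, 59.6, 189.9]
tcp_rot: [0.163, 0.987, 0.0, 0.0]
wrist_force: [0.3, 1.3, -0.1]
opening: 74.9
grasp_force: 0.0
```

Request:
carry_out(delta_rot=[[0,0,0],[0,0,0],[0,0,0],[0,0,0],[0,0,0],[0,0,0],[0,0,0],[0,0,0]], travel=[[0,0,-0.025],[0,0,-0.035],[0,0,-0.025],[0,0,-0.015],[0,0,0],[0,0,0],[0,0,0],[0,0,0]], hand=[0.075,0.075,0.075,0.075,0.06,0.055,0.05,0.05])

```text
clock: 20.2
tcp_pos: [440.9, 61.1, 89.9]
tcp_rot: [0.162, 0.987, 0.0, 0.001]
wrist_force: [-0.1, 0.4, 0.4]
opening: 49.6
grasp_force: 0.0
```

Request:
carry_out(delta_rot=[[0,0,0],[0,0,0],[0,0,0],[0,0,0],[0,0,0],[0,0,0],[0,0,0],[0,0,0]], travel=[[0,0,0],[0,0,0],[0,0,0],[0,0,0],[0,0,0],[0,0,0],[0,0,0],[0,0,0]], hand=[0.043,0.039,0.035,0.02,0.02,0.02,0.02,0.02])

```text
clock: 21.2
tcp_pos: [440.7, 61.2, 89.5]
tcp_rot: [0.162, 0.987, 0.0, 0.0]
wrist_force: [-0.6, 0.1, 5.5]
opening: 33.2
grasp_force: 30.1
```

Request:
carry_out(delta_rot=[[0,0,0],[0,0,0],[0,0,0],[0,0,0],[0,0,0],[0,0,0],[0,0,0],[0,0,0]], travel=[[0,0,0.02],[0,0,0.035],[0.005,-0.011,0.02],[0.018,-0.04,0],[0.02,-0.044,0],[0.02,-0.044,0],[0.02,-0.044,0],[0.02,-0.044,0]], hand=[0.02,0.02,0.02,0.02,0.02,0.02,0.02,0.02])

```text
clock: 22.2
tcp_pos: [543.3, -167.4, 163.5]
tcp_rot: [0.162, 0.987, -0.0, -0.001]
wrist_force: [0.7, 1.0, 0.0]
opening: 33.2
grasp_force: 30.1
```

Request:
carry_out(delta_rot=[[0,0,0],[0,0,0],[0,0,0],[0,0,0],[0,0,0],[0,0,0],[0,0,0],[0,0,0]], travel=[[0.02,-0.044,0],[0.02,-0.044,0],[0.018,-0.04,0],[0.011,-0.023,0],[0,0,-0.02],[0,0,-0.02],[0,0,-0.01],[0,0,0]], hand=[0.02,0.02,0.02,0.02,0.02,0.02,0.02,0.02])

```text
clock: 23.2
tcp_pos: [611.8, -315.5, 112.8]
tcp_rot: [0.161, 0.987, 0.001, -0.001]
wrist_force: [-0.3, -0.9, 1.0]
opening: 33.5
grasp_force: 30.1
```

Next: lower about 19 mm, shift (+1,−2), look at the contact force, then release.

Request:
carry_out(delta_rot=[[0,0,0],[0,0,0],[0,0,0],[0,0,0],[0,0,0],[0,0,0],[0,0,0],[0,0,0]], travel=[[0.001,-0.002,-0.008],[0,0,-0.006],[0,0,-0.003],[0,0,-0.001],[0,0,0],[0,0,0],[0,0,0],[0,0,0]], hand=[0.02,0.02,0.02,0.02,0.02,0.02,0.02,0.02])

```text
clock: 24.2
tcp_pos: [613.5, -319.0, 96.4]
tcp_rot: [0.162, 0.987, 0.0, 0.0]
wrist_force: [0.4, 0.4, -0.9]
opening: 32.9
grasp_force: 30.1
```

```bash
python3 - <<'E'
from h import *
p,d=save('scene','s3'); cv2.imwrite('pics/s3c.png',cv2.resize(p[190:380,90:290],None,fx=3,fy=3,interpolation=cv2.INTER_CUBIC)[:,:,::-1])
E
```

```text
(no output)
```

View pics/s3c.png

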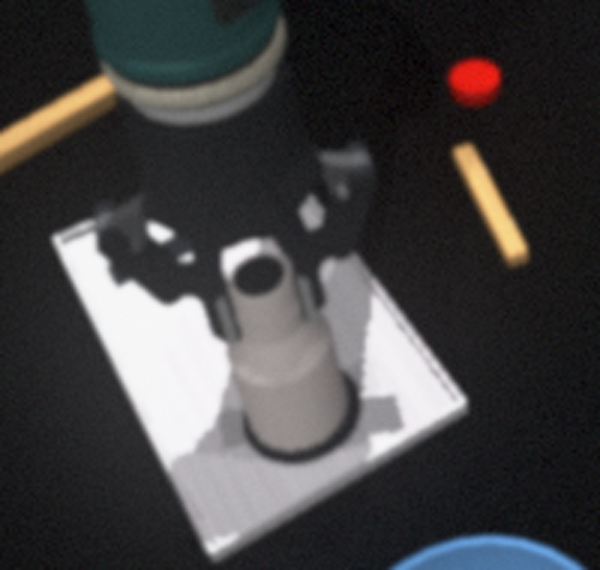

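The bottle hangs about 3 mm over its mark, mouth at (177,282), base near (191,328) in the scene picture. I'll lower and release it gently.

Request:
carry_out(delta_rot=[[0,0,0],[0,0,0],[0,0,0],[0,0,0],[0,0,0],[0,0,0],[0,0,0],[0,0,0]], travel=[[0,0,-0.001],[0,0,-0.001],[0,0,-0.001],[0,0,-0.001],[0,0,0],[0,0,0],[0,0,0],[0,0,0]], hand=[0.02,0.02,0.02,0.02,0.02,0.02,0.02,0.02])

```text
clock: 25.25
tcp_pos: [613.7, -319.0, 92.6]
tcp_rot: [0.162, 0.987, -0.0, 0.0]
wrist_force: [-0.2, 0.6, 4.0]
opening: 33.3
grasp_force: 30.4
```

```bash
python3 - <<'E'
from h import *
print(proj('scene',[[613.5,-319,128],[613.5,-319,6]]).round(1))
E
```

```text
[[176.4 283.7]
 [189.  327.8]]
```

Request:
carry_out(delta_rot=[[0,0,0],[0,0,0],[0,0,0],[0,0,0],[0,0,0],[0,0,0],[0,0,0],[0,0,0]], travel=[[0,0,0],[0,0,0],[0,0,0],[0,0,0],[0,0,0.015],[0,0,0.03],[0,0,0.04],[0,0,0.02]], hand=[0.037,0.045,0.06,0.07,0.075,0.075,0.075,0.075])

```text
clock: 26.25
tcp_pos: [614.5, -319.8, 200.8]
tcp_rot: [0.162, 0.987, -0.001, 0.002]
wrist_force: [0.2, 0.1, -0.2]
opening: 74.9
grasp_force: 0.0
```

Request:
carry_out(delta_rot=[[0,0,0],[0,0,0],[0,0,0],[0,0,0],[0,0,0],[0,0,0],[0,0,0],[0,0,0]], travel=[[-0.014,0.02,0],[-0.026,0.038,0],[-0.03,0.042,0],[-0.03,0.042,0],[-0.03,0.042,-0.02],[-0.026,0.038,-0.04],[-0.018,0.024,-0.03],[0,0,-0.02]], hand=[0.075,0.075,0.075,0.065,0.052,0.052,0.052,0.052])

```text
clock: 27.25
tcp_pos: [437.3, -70.7, 86.3]
tcp_rot: [0.16, 0.987, 0.0, -0.001]
wrist_force: [0.8, 0.4, 1.2]
opening: 52.0
grasp_force: 0.0
```

Request:
carry_out(delta_rot=[[0,0,0],[0,0,0],[0,0,0],[0,0,0],[0,0,0],[0,0,0],[0,0,0],[0,0,0]], travel=[[0,0,-0.02],[0,0,-0.02],[0,0,-0.015],[0,0,-0.01],[0,0,-0.005],[0,0,0],[0,0,0],[0,0,0]], hand=[0.052,0.052,0.052,0.052,0.052,0.052,0.052,0.052], squeeze=20)

```text
clock: 28.25
tcp_pos: [439.8, -73.0, 17.7]
tcp_rot: [0.162, 0.987, 0.0, 0.0]
wrist_force: [0.6, -0.0, -0.3]
opening: 52.1
grasp_force: 0.0
```

```bash
python3 - <<'E'
from h import *
p,d=save('scene','s4'); cv2.imwrite('pics/s4c.png',cv2.resize(p[160:260,190:310],None,fx=5,fy=5,interpolation=cv2.INTER_CUBIC)[:,:,::-1])
E
```

```text
(no output)
```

View pics/s4c.png

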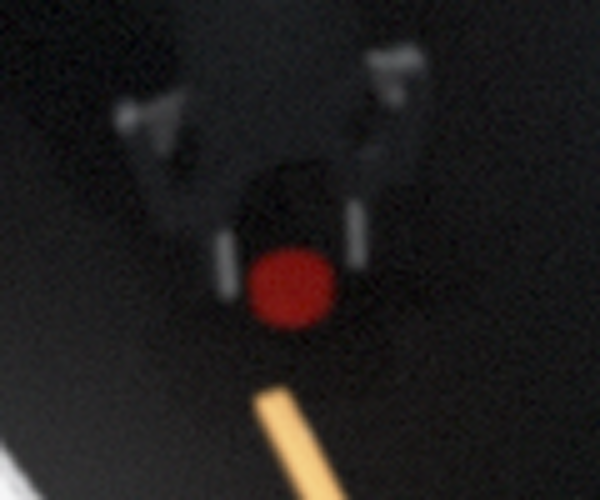

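The cap at (248,217) sits centred between the pads. I'll go down the last 14 mm and close.

Request:
carry_out(delta_rot=[[0,0,0],[0,0,0],[0,0,0],[0,0,0],[0,0,0],[0,0,0],[0,0,0],[0,0,0]], travel=[[0,0,-0.007],[0,0,-0.004],[0,0,-0.002],[0,0,-0.001],[0,0,0],[0,0,0],[0,0,0],[0,0,0]], hand=[0.052,0.052,0.052,0.052,0.048,0.044,0.042,0.04])

```text
clock: 29.3
tcp_pos: [439.5, -73.0, 3.4]
tcp_rot: [0.162, 0.987, 0.0, 0.0]
wrist_force: [-0.5, -0.7, -0.8]
opening: 39.9
grasp_force: 0.1
```

Request:
carry_out(delta_rot=[[0,0,0],[0,0,0],[0,0,0],[0,0,0],[0,0,0],[0,0,0],[0,0,0],[0,0,0]], travel=[[0,0,0],[0,0,0],[0,0,0],[0,0,0],[0,0,0],[0,0,0.005],[0,0,0.02],[0,0,0.025]], hand=[0.038,0.036,0.034,0.03,0.03,0.03,0.03,0.03])

```text
clock: 30.3
tcp_pos: [438.9, -73.1, 53.5]
tcp_rot: [0.162, 0.987, -0.0, -0.001]
wrist_force: [-0.2, 1.3, -0.2]
opening: 36.7
grasp_force: 20.1
```

```bash
python3 - <<'E'
from h import *
p,d=save('scene','s5'); cv2.imwrite('pics/s5c.png',cv2.resize(p[140:240,190:310],None,fx=5,fy=5,interpolation=cv2.INTER_CUBIC)[:,:,::-1])
E
```

```text
(no output)
```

View pics/s5c.png

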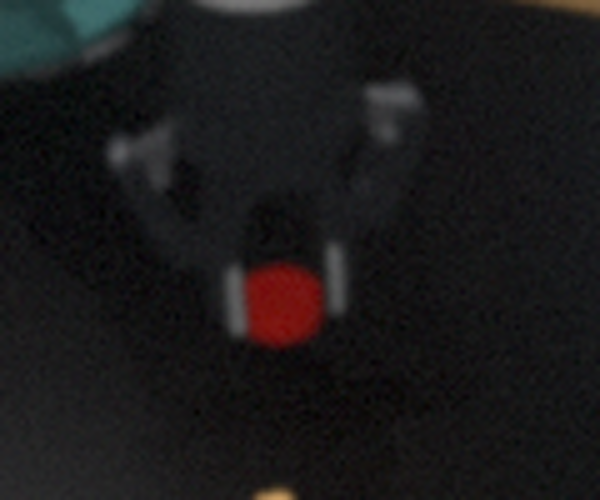

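Request:
carry_out(delta_rot=[[0,0,0],[0,0,0],[0,0,0.05],[0,0,0.06],[0,0,0.06],[0,0,0.06],[0,0,0.04],[0,0,0]], travel=[[0,0,0.025],[0.004,-0.012,0.02],[0.014,-0.038,0],[0.018,-0.048,0],[0.018,-0.048,0],[0.018,-0.048,0],[0.012,-0.032,0],[0.006,-0.016,0]], hand=[0.03,0.03,0.03,0.03,0.03,0.03,0.03,0.03])

```text
clock: 31.35
tcp_pos: [529.2, -317.0, 97.9]
tcp_rot: [0.029, 1.0, -0.0, -0.0]
wrist_force: [-0.6, 0.5, -0.4]
opening: 36.9
grasp_force: 20.2
```

Request:
carry_out(delta_rot=[[0,0,0],[0,0,0],[0,0,0],[0,0,0],[0,0,0],[0,0,0],[0,0,0],[0,0,0]], travel=[[0,0,-0.02],[0,0,-0.025],[0,0,-0.02],[0,0,-0.01],[0,0,0],[0,0,0],[0,0,0],[0,0,0]], hand=[0.03,0.03,0.03,0.03,0.03,0.03,0.03,0.03])

```text
clock: 32.35
tcp_pos: [529.8, -315.2, 23.9]
tcp_rot: [0.027, 1.0, -0.0, 0.001]
wrist_force: [1.4, -0.6, -0.0]
opening: 36.7
grasp_force: 20.2
```

Request:
carry_out(delta_rot=[[0,0,0],[0,0,0],[0,0,0],[0,0,0],[0,0,0],[0,0,0],[0,0,0],[0,0,0]], travel=[[0,0,-0.006],[0,0,-0.004],[0,0,-0.003],[0,0,-0.002],[0,0,-0.001],[0,0,0],[0,0,0],[0,0,0]], hand=[0.03,0.03,0.03,0.03,0.03,0.03,0.03,0.03])

```text
clock: 33.35
tcp_pos: [529.6, -315.0, 7.4]
tcp_rot: [0.027, 1.0, -0.0, 0.0]
wrist_force: [-0.5, -0.3, 0.9]
opening: 36.9
grasp_force: 20.2
```

Release 0.5 mm lower, rise, and move on to the perch.

Request:
carry_out(delta_rot=[[0,0,0],[0,0,0],[0,0,0],[0,0,0],[0,0,0],[0,0,0],[0,0,0],[0,0,0]], travel=[[0,0,-0.001],[0,0,0],[0,0,0],[0,0,0],[0,0,0],[0,0,0.01],[0,0,0.03],[0,0,0.04]], hand=[0.03,0.04,0.046,0.052,0.055,0.055,0.055,0.055])

```text
clock: 34.35
tcp_pos: [528.9, -314.7, 87.0]
tcp_rot: [0.027, 1.0, 0.0, -0.001]
wrist_force: [0.7, -0.3, 0.2]
opening: 55.0
grasp_force: 0.0
```

Request:
carry_out(delta_rot=[[0,0,0],[0,0,-0.05],[0,0,-0.05],[0,0,-0.05],[0,0,-0.05],[0,0,0],[0,0,0],[0,0,0]], travel=[[0,0.01,0.03],[0.003,0.035,0],[0.004,0.045,0],[0.004,0.042,0],[0.004,0.032,0],[0.003,0.015,-0.02],[0,0,-0.03],[0,0,-0.02]], hand=[0.05,0.04,0.035,0.03,0.03,0.03,0.03,0.03])

```text
clock: 35.35
tcp_pos: [547.3, -135.7, 45.7]
tcp_rot: [0.127, 0.992, 0.0, -0.0]
wrist_force: [0.2, 0.1, -0.2]
opening: 30.3
grasp_force: 0.0
```

```bash
python3 - <<'E'
from h import *
p,d=save('scene','s6'); cv2.imwrite('pics/s6c.png',cv2.resize(p[180:370,90:300],None,fx=3.1,fy=3.1,interpolation=cv2.INTER_CUBIC)[:,:,::-1])
print(readout.observe()['tcp_pos'])
E
```

```text
[ 545.819806   -135.70570296   43.50530648]
```

View pics/s6c.png

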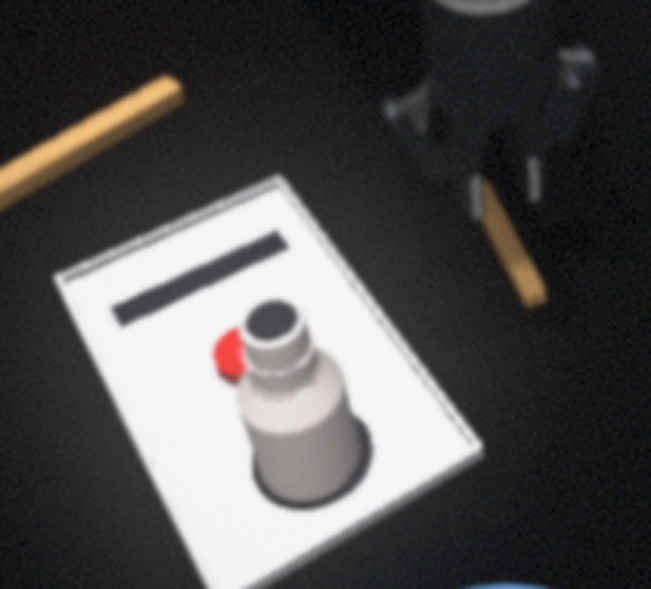

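Bottle, cap (234,293) and marks look right. The fingers straddle the stick, so I go down and grip.

Request:
carry_out(delta_rot=[[0,0,0],[0,0,0],[0,0,0],[0,0,0],[0,0,0],[0,0,0],[0,0,0],[0,0,0]], travel=[[0.002,0,-0.015],[0,0,-0.013],[0,0,-0.008],[0,0,-0.003],[0,0,0],[0,0,0],[0,0,0],[0,0,0]], hand=[0.03,0.03,0.03,0.03,0.03,0.026,0.022,0.018], squeeze=30)

```text
clock: 36.4
tcp_pos: [549.6, -136.0, 7.5]
tcp_rot: [0.127, 0.992, 0.0, 0.0]
wrist_force: [0.5, -0.4, 0.3]
opening: 18.1
grasp_force: 0.0
```

Request:
carry_out(delta_rot=[[0,0,0],[0,0,0],[0,0,0],[0,0,0],[0,0,0],[0,0,0],[0,0,0],[0,0,0]], travel=[[0,0,0],[0,0,0],[0,0,0],[0,0,0],[0,0,0.01],[0,0,0.025],[0,0,0.035],[0,0,0.035]], hand=[0.015,0.012,0.008,0.008,0.008,0.008,0.008,0.008])

```text
clock: 37.4
tcp_pos: [549.3, -136.1, 113.6]
tcp_rot: [0.127, 0.992, -0.0, -0.0]
wrist_force: [1.2, 0.8, 0.3]
opening: 12.5
grasp_force: 29.3
```

Request:
carry_out(delta_rot=[[0,0,-0.171],[0,0,-0.171],[0,0,-0.171],[0,0,-0.171],[0,0,-0.171],[0,0,-0.171],[0,0,-0.171],[0,0,-0.171]], travel=[[-0.012,-0.021,0],[-0.013,-0.022,0],[-0.013,-0.022,0],[-0.013,-0.022,0],[-0.013,-0.022,0],[-0.013,-0.022,0],[-0.013,-0.022,0],[-0.011,-0.02,0]], hand=[0.008,0.008,0.008,0.008,0.008,0.008,0.008,0.008])

```text
clock: 38.4
tcp_pos: [447.9, -309.8, 112.7]
tcp_rot: [0.727, 0.686, 0.0, 0.0]
wrist_force: [-0.7, 0.6, -0.2]
opening: 12.7
grasp_force: 29.3
```

Request:
carry_out(delta_rot=[[0,0,0],[0,0,0],[0,0,0],[0,0,0],[0,0,0],[0,0,0],[0,0,0],[0,0,0]], travel=[[0,0,0],[0,0,-0.02],[0,0,-0.025],[0,0,-0.02],[0,0,-0.01],[0,0,0],[0,0,0],[0,0,0]], hand=[0.008,0.008,0.008,0.008,0.008,0.008,0.008,0.008])

```text
clock: 39.4
tcp_pos: [449.0, -309.3, 38.0]
tcp_rot: [0.725, 0.689, 0.0, 0.001]
wrist_force: [0.8, 0.1, 0.9]
opening: 12.7
grasp_force: 29.3
```

```bash
python3 - <<'E'
from h import *
p,d=save('scene','s7'); cv2.imwrite('pics/s7c.png',cv2.resize(p[180:370,90:300],None,fx=3.1,fy=3.1,interpolation=cv2.INTER_CUBIC)[:,:,::-1])
E
```

```text
(no output)
```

View pics/s7c.png

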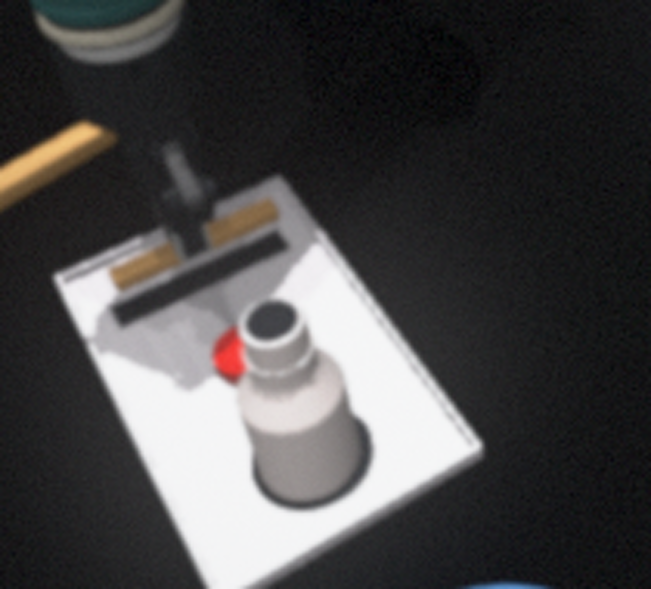

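The stick is level and parallel to the bar, which lies just below it in the picture. Lower and release.

Request:
carry_out(delta_rot=[[0,0,0],[0,0,0],[0,0,0],[0,0,0],[0,0,0],[0,0,0],[0,0,0],[0,0,0]], travel=[[0,0,-0.01],[0,0,-0.008],[0,0,-0.004],[0,0,-0.002],[0,0,-0.002],[0,0,0],[0,0,0],[0,0,0]], hand=[0.008,0.008,0.008,0.008,0.008,0.008,0.008,0.008])

```text
clock: 40.45
tcp_pos: [448.6, -309.0, 11.4]
tcp_rot: [0.725, 0.688, 0.0, 0.0]
wrist_force: [0.3, -0.4, -0.4]
opening: 12.3
grasp_force: 29.3
```

Request:
carry_out(delta_rot=[[0,0,0],[0,0,0],[0,0,0],[0,0,0],[0,0,0],[0,0,0],[0,0,0],[0,0,0]], travel=[[0,0,0],[0,0,0],[0,0,0],[0,0,0],[0,0,0.01],[0,0,0.03],[0,0,0.04],[0,0,0.05]], hand=[0.015,0.02,0.026,0.03,0.03,0.03,0.03,0.03])

```text
clock: 41.45
tcp_pos: [447.9, -308.8, 142.6]
tcp_rot: [0.725, 0.688, -0.0, -0.001]
wrist_force: [1.1, -0.3, 0.8]
opening: 30.0
grasp_force: 0.0
```

Request:
carry_out(delta_rot=[[0,0,0],[0,0,0],[0,0,0],[0,0,0],[0,0,0],[0,0,0],[0,0,0],[0,0,0]], travel=[[0,0.02,0.05],[0,0.045,0.02],[0,0.05,0],[0,0.05,0],[0,0.05,0],[0,0.045,0],[0,0.02,0],[0,0,0]], hand=[0.03,0.03,0.03,0.03,0.03,0.03,0.03,0.03])

```text
clock: 42.45
tcp_pos: [448.4, -27.8, 211.7]
tcp_rot: [0.724, 0.69, 0.0, -0.0]
wrist_force: [-0.5, -0.2, -0.4]
opening: 29.7
grasp_force: 0.0
```

```bash
python3 - <<'E'
from h import *
p,d=save('top','t1'); V=p.max(2); hsv=cv2.cvtColor(p,cv2.COLOR_RGB2HSV); H,S=hsv[...,0],hsv[...,1]
cv2.imwrite('pics/t1c.png',cv2.resize(p[100:260,110:440],None,fx=2.4,fy=2.4,interpolation=cv2.INTER_CUBIC)[:,:,::-1])
def c(m,x0,x1,y0,y1,z,n):
    y,x=np.nonzero(m[y0:y1,x0:x1]); print(n,len(x),ray('top',[(x.mean()+x0,y.mean()+y0)],z).round(1)[0])
c(((H<8)|(H>172))&(S>120)&(V>80),370,410,170,205,17,'red 529.3,-315.1')
c((H>8)&(H<28)&(S>70)&(V>90),360,420,195,235,15,'perch 448.9,-310')
c((H>45)&(H<80)&(S>150)&(V>80),285,310,120,145,14,'green 679.7,-66.1')
E
```

```text
red 529.3,-315.1 139 [ 528.  -314.7   17. ]
perch 448.9,-310 215 [ 450.  -307.2   15. ]
green 679.7,-66.1 185 [679.5 -66.   14. ]
```

View pics/t1c.png

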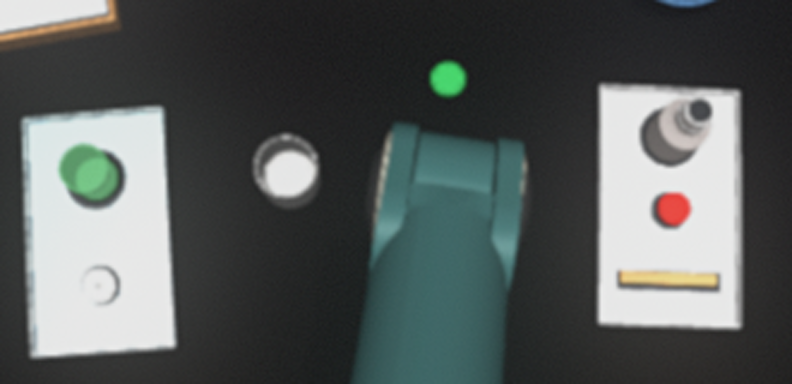

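All five are standing on their marks. Bottle mouth is at (401.7,145.8), jar rim (145,170), tea wick (150.8,219.2), cap and stick are centred, and green cap and can have not moved.

```bash
python3 - <<'E'
from h import *
for n,px,z in(('bottle 613.7,-318.2',(401.5,145.6),125),('jar 572.3,332.3',(144.8,169.8),71),('tea 452.5,324.4',(150.6,219),20),('can 568.4,111.5',(228.8,169.2),70)): print(n,ray('top',[px],z).round(1)[0])
E
```

```text
bottle 613.7,-318.2 [ 613.2 -320.   125. ]
jar 572.3,332.3 [570.1 327.8  71. ]
tea 452.5,324.4 [448.4 322.8  20. ]
can 568.4,111.5 [568.4 111.5  70. ]
```

Every kit thing is within about 5 mm of its mark, so I hand in.

```bash
python3 -c "
from bench import hand_in
print(hand_in())"
```

```text
the job is handed in; nothing more can be done
None
```

Both kits are on their trays, each thing within about 5 mm of its mark by the last top picture; the green cap and steel can did not move, and the job was handed in at about 42 s (no verdict was returned).

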